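# Isolate and open the colour meter

## Robot

A 7-joint arm with a two-finger parallel gripper is mounted at the origin on the work surface. World frame = base frame: x ahead of the robot, y to its left, z up, the work surface at z = 0. Lengths are in m, angles in rad, forces in N, time in s.
With the tool pointing down it reaches from about 0.4 to 0.85 m from the base axis. Payload 10.4 kg.
Tool frame: the origin (TCP) lies midway between the tips of the shut fingers; the grasp point (between the pads) lies 19 mm behind it (manip.pinch_z is the distance from the TCP to the grasp point, in m); y points along the fingers, x is the direction in which the jaws open and shut, and the axes are right-handed (so a half turn about y gives the same grasp; the last joint's range is limited). The gripper opens to 85 mm and grips with 20 to 120 N. Pads are 22 mm wide; open, the fingers measure 114 mm over their backs; the gripper's body (76 mm by 85 mm) begins 54 mm behind the grasp point. The pads swing forward as they close: fully open they stand 13 mm farther back than shut.
Start: joints at [-1.314, 0.332, -0.065, 1.46, 0.022, 1.35, -0.088], TCP at [0.173, 0.601, 0.231] pointing down, gripper open.
Joint ranges: [-2.6, 2.6], [-0.5, 2.12], [-1.47, 1.34], [0.16, 2.42], [-1.27, 4.41], [0.06, 2.06], [-2.6, 2.6]. Speed limits (rad/s): [2.22, 2.22, 2.79, 2.79, 3.14, 3.14, 3.14].

## Interface

Orientations are given as a unit quaternion [x, y, z, w].
In Python, from workcell import manip gives the robot as it stands.
- The arm moves only by the shell command python3 -m pendant 'ROWS' [OPENING] [FORCE]. ROWS is a JSON object of lists of equal length, an entry for each row: "offset": the shift along the tool's x, y, z scaled (see below), a list of three; "turn": the turn, a rotation vector about the tool's x, y, z scaled (see below), a list of three. A call has 1 to 12 rows; each row is the pose to reach, as a shift and turn from the pose measured when the call began, along the tool's axes at that moment; what a row does not reach only later rows make up. The controller multiplies each number of a shift by 200 mm and each number of a turn by 45 degrees. A row lasts 1/8 s, in which the tool goes at most 62.5 mm and 10.7 degrees, less where a joint would pass 70% of its speed; a pose out of reach is approached as far as the arm can. A call with a number of a shift or a turn outside -1 to 1 is refused whole. A call with a gripper value outside its range is refused whole. OPENING is the opening in per cent of the stroke, from 0 (shut) to 100 (fully open), set as the call begins (- or left out, the last holds). The fingers move at their own pace and stop on an object; FORCE is the grip in N (left out, the last holds). Time passes only in rows, so rows that repeat a pose let the fingers close. It gives the time, the measured TCP pose, the force and the opening at its end, in the units of the state.
- manip.get_obs(): the state, without advancing time (a new reading comes with each control period).
- manip.camera(name): name is "side" or "top"; returns (picture, depth): 420x560x3 uint8, red, green, blue; 420x560 float32, m along the optical axis (not along the pixel's ray), 0 where there is no reading.
- manip.camera_model(name): a dict with "intrinsics" (3x3 intrinsics, pixels), "R" (3x3) and "t" (3): a world point X has camera coordinates R X + t. Camera axes: x right, y down, z forward; pixel columns grow to the right and rows downward; lengths in m; the calibration is good to about 2 mm. A picture is of the moment at which its call begins. camera_model takes no time and is no camera call.
- manip.hand_in(): hands the job in, once; it reports no verdict.
The state is a dict: "clock": time; "joint_pos": joint angles; "joint_velocities": joint speeds; "tau": joint torques, N m; "position": TCP position; "ee_rot": TCP orientation; "ft_force": force on the tool from outside, world axes, zero at the start; "torque": the same for the moment, N m; "grip_width": opening from 0.0 (shut) to 1.0 (fully open).
Only numpy, scipy, OpenCV 4.12 (cv2) and the standard library are available. Lean on these libraries where they do the work, as an engineer would, in place of code of your own. Each camera call takes 0.05 s, during which the arm holds its last target. There are 200 camera calls.

## Task

Open up the colour meter for service. Slide every sample pot that stands on the rubber mat into the yellow taped bay, wholly inside the tape (their lids are only laid on, so keep them standing on the bench: do not lift or tip them). Flip the isolator's guard up so that it stands open, turn the isolator fully clockwise to off, and only then loosen all four thumbscrews, turning each fully anticlockwise; lift the cover plate off and lay it flat on the cleared mat, wholly on it, leaving the guard standing open and the other things on the bench where they are.

Things in the scene. Friction and masses are not known exactly. Their poses are not given: they have to be found in the camera images.
- meter: Colour meter: fixed white instrument, 330 x 170 mm, top 70 mm above the bench. Origin: centre of its underside; +x to its back (away from its display), +y to its left. The cover lies in a pocket 5 mm deep centred at local (-65, 0) mm, 1 to 3 mm of play. Behind it a blue panel has the isolator at local (80, 0) mm; a rear wall at local x 145 to 153 mm rises to 122 mm and carries the guard.
- guard (a joint): Flip guard angle, rad: 0 = shut (level over the isolator), 1.571 = upright, 1.9 = its stop. Clear amber panel 110 mm wide, 90 mm long, 4 mm thick, hinged along the meter's y at local x 145 mm, 128 mm above the bench; its front edge swings up and back. Stiff (0.15 N m): stays where it is left.
- guard_bar (a point): Middle of the guard's grip: a round yellow bar 12 mm thick, 80 mm long, along the meter's y, on a prong at each end; 130 mm from the hinge line, in the panel's plane, 32 mm free between bar and panel edge. It can turn between fingers that pinch it from above while the guard swings. Site axes turn with the guard.
- isolator (a joint): Angle of the isolator knob, rad: 0 = on, grows clockwise seen from above; 1.571 = off, its stop. Stays where it is left, 0.05 N m of friction.
- isolator_grip (a point): On the isolator knob's vertical axis, 107 mm above the bench, where to grip: a red bar 46 mm long, 14 mm wide, standing from 76 to 114 mm above the bench (lowest 8 mm a round disc of 48 mm). At joint value 0 the bar lies along the meter's x, at 1.571 along its y; point x runs along the bar.
- cover: Loose aluminium cover, 180 x 144 x 5 mm, 0.2 to 0.4 kg, with four slots 56 x 24 mm (long along its x) for the thumbscrews. Origin: centre of its underside, 65 mm above the bench while on the meter (axes as the meter's). With all four bars along their slots it lifts straight up, 6 mm to spare. Black handle bar over its centre: 14 mm thick (x), 70 mm long (y), 23 to 43 mm above the underside.
- mat: Black rubber mat, fixed to the bench, 260 (x) x 200 (y) x 2 mm. Origin: centre of its underside.
- bay: The pot bay: a rectangle of yellow tape on the bench, 320 (its x) x 140 mm (its y) over the outside of the tape, flat (nothing to bump over). Origin: its centre, at bench height.
- screw_a (a joint): Angle of the far left (as seen from the meter's display side) captive quarter-turn thumbscrew, rad: 0 = fast, grows anticlockwise seen from above; 1.571 = loose, its stop. 0.05 N m of friction; stays where it is left, and stays on the meter.
- screw_a_grip (a point): On the vertical axis of that thumbscrew (far left), 89 mm above the bench, where to grip: a brass bar 42 mm long, 11 mm wide, standing from 74 to 100 mm above the bench (cover's top: 70 mm). At joint value 0 the bar lies along the meter's y, across its slot, at 1.571 along the meter's x; point y runs along the bar.
- screw_b (a joint): Angle of the far right (as seen from the meter's display side) captive quarter-turn thumbscrew, rad: 0 = fast, grows anticlockwise seen from above; 1.571 = loose, its stop. 0.05 N m of friction; stays where it is left, and stays on the meter.
- screw_b_grip (a point): On the vertical axis of that thumbscrew (far right), 89 mm above the bench, where to grip: a brass bar 42 mm long, 11 mm wide, standing from 74 to 100 mm above the bench (cover's top: 70 mm). At joint value 0 the bar lies along the meter's y, across its slot, at 1.571 along the meter's x; point y runs along the bar.
- screw_c (a joint): Angle of the near left (as seen from the meter's display side) captive quarter-turn thumbscrew, rad: 0 = fast, grows anticlockwise seen from above; 1.571 = loose, its stop. 0.05 N m of friction; stays where it is left, and stays on the meter.
- screw_c_grip (a point): On the vertical axis of that thumbscrew (near left), 89 mm above the bench, where to grip: a brass bar 42 mm long, 11 mm wide, standing from 74 to 100 mm above the bench (cover's top: 70 mm). At joint value 0 the bar lies along the meter's y, across its slot, at 1.571 along the meter's x; point y runs along the bar.
- screw_d (a joint): Angle of the near right (as seen from the meter's display side) captive quarter-turn thumbscrew, rad: 0 = fast, grows anticlockwise seen from above; 1.571 = loose, its stop. 0.05 N m of friction; stays where it is left, and stays on the meter.
- screw_d_grip (a point): On the vertical axis of that thumbscrew (near right), 89 mm above the bench, where to grip: a brass bar 42 mm long, 11 mm wide, standing from 74 to 100 mm above the bench (cover's top: 70 mm). At joint value 0 the bar lies along the meter's y, across its slot, at 1.571 along the meter's x; point y runs along the bar.
- pot_a: Sample pot (orange pot, red lid; may be absent): upright cylinder 76 mm across, 56 mm tall, 0.2 to 0.4 kg, friction on the bench about 1. Origin: centre of its underside.
- pot_b: Sample pot (violet pot, white lid; may be absent): upright cylinder 76 mm across, 56 mm tall, 0.2 to 0.4 kg, friction on the bench about 1. Origin: centre of its underside.
- pot_c: Sample pot (green pot, white lid; may be absent): upright cylinder 76 mm across, 56 mm tall, 0.2 to 0.4 kg, friction on the bench about 1. Origin: centre of its underside.
- calculator: Bystander: grey desk calculator, 90 x 140 x 22 mm. Origin: centre of its underside.
- cards: Bystander: colour-card booklet, 70 x 190 x 18 mm. Origin: centre of its underside.
- lid: Bystander: loose white tub lid, 90 mm across, 14 mm tall. Origin: centre of its underside.
- stick: Bystander: wooden stirring stick, 180 x 22 x 8 mm, lying. Origin: centre of its underside.
- jar: Bystander: small brown jar with black lid, 70 mm across, 70 mm tall. Origin: centre of its underside.
Mind the look-alikes: they are no part of the job. There is more than one size of the pot_a; the job needs the largest. Several things have the shape of the cover; the one meant has the colours described above.

How it is judged:
By the outcome, as a careful person would: the job done as asked, in the order asked, and still so for the second after the job is handed in, with the robot touching nothing.
Of pot_a, pot_b, pot_c only 1 to 3 are there at a start; the rules pass over those that are not, and their reading is None.
At some moment in a run one of pot_a, pot_b, pot_c may be knocked a few centimetres aside while the robot is not near it.
Once in a run the grip may slacken for a moment while it holds something.
It also fails if it takes over 210 s, if anything falls off the work surface, if the arm or the gripper's body presses on something with over 40 N, if the wrist force passes 120 N, or if a joint passes its speed limit or range.

## Working session

There is one attempt and no reset: what is moved stays moved. The work goes in short steps, Python scripts to look and compute and a shell command to move; the robot and the scene stay as the last step left them, time stands still between calls to the robot, and variables do not carry over. Pictures are saved under pics/ and viewed, about 12 in all and at most 16, crops included, and the job is handed in when it is done.

```bash
mkdir -p pics; ls
cat > h.py <<'E'
import numpy as np, cv2
from workcell import manip
from scipy.spatial.transform import Rotation as R
def snap(n,f,crop=None,scale=1):
    im,d=manip.camera(n); np.savez('pics/'+f+'.npz',im=im,d=d)
    o=im[...,::-1]
    if crop: o=o[crop[1]:crop[3],crop[0]:crop[2]]
    cv2.imwrite('pics/'+f+'.png',cv2.resize(o,None,fx=scale,fy=scale,interpolation=cv2.INTER_CUBIC)); return im,d
def world(n,d):
    m=manip.camera_model(n);K,Rm,t=[np.array(m[k]) for k in('intrinsics','R','t')]
    v,u=np.mgrid[:d.shape[0],:d.shape[1]]
    c=np.stack([(u-K[0,2])/K[0,0]*d,(v-K[1,2])/K[1,1]*d,d],-1)
    return (c-t)@Rm
def proj(n,p):
    m=manip.camera_model(n);K,Rm,t=[np.array(m[k]) for k in('intrinsics','R','t')]
    c=K@(Rm@np.array(p)+t); return c[:2]/c[2]
E
python3 - <<'E'
from h import *
for n in('top','side'):
    im,d=snap(n,n+'0',scale=1.42); m=manip.camera_model(n); print(n,-np.array(m['R']).T@m['t'],np.round(m['R'],3).tolist())
print(manip.get_obs(),manip.pinch_z)
E
```

```text
pics
top [0.40017341 0.0788382  1.65934882] [[-0.004, -1.0, -0.019], [-0.997, 0.006, -0.078], [0.078, 0.018, -0.997]]
side [-0.30798669 -0.80870135  0.83759578] [[0.719, -0.695, 0.004], [-0.357, -0.374, -0.856], [0.596, 0.614, -0.517]]
{'clock': 0.1, 'joint_pos': array([-1.31361257,  0.33281295, -0.06470395,  1.46084197,  0.02160723,
        1.34992296, -0.08847859]), 'joint_velocities': array([-0.00042188, -0.00081349,  0.00020337, -0.00211078, -0.00069614,
       -0.00149342,  0.00085981]), 'tau': array([ 1.30080130e-03, -6.26741767e+01,  4.91574453e-02, -3.92424560e+01,
        1.63775717e-02,  6.72629481e-03,  1.03393015e-05]), 'position': array([0.17250254, 0.60037181, 0.23060018]), 'ee_rot': array([ 0.56511586,  0.42506029, -0.42576033, -0.56453162]), 'ft_force': array([ 0.70934782, -0.00406931, -0.34666179]), 'torque': array([-0.00709768,  0.01000995,  0.0098981 ]), 'grip_width': 0.9997876363971454} 0.0187
```

View pics/top0.png

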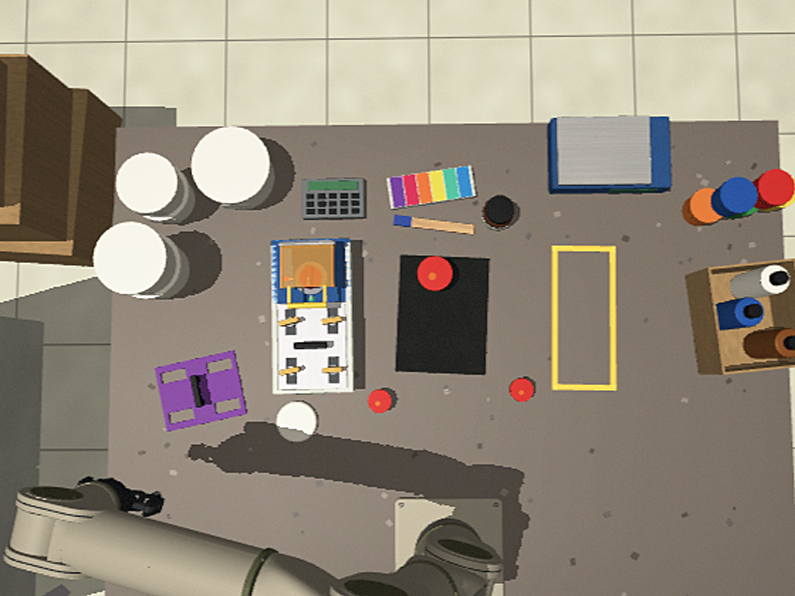

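View pics/side0.png

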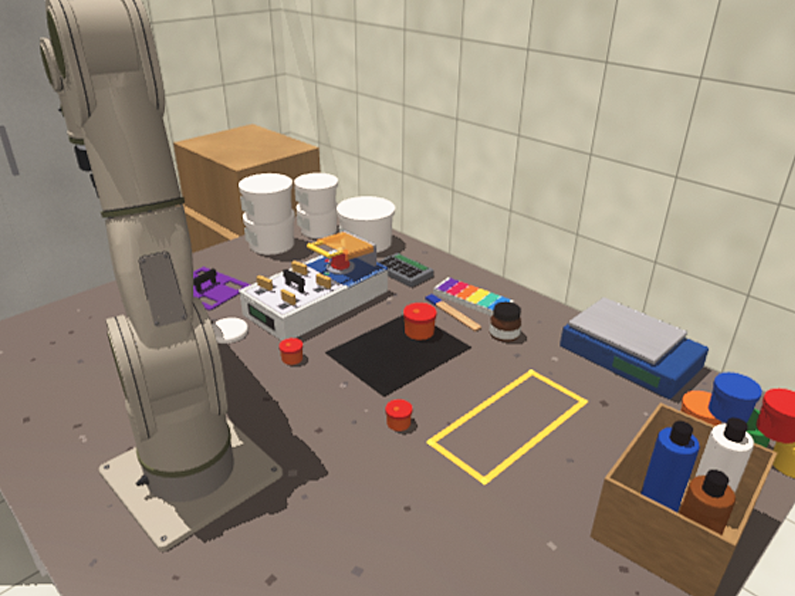

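Run:
```python
from h import *
print(R.from_quat(manip.get_obs()['ee_rot']).as_matrix().round(3))
z=np.load('pics/top0.npz'); W=world('top',z['d']); hsv=cv2.cvtColor(z['im'],cv2.COLOR_RGB2HSV)
def blobs(name,mask,mn=60):
    n,l,s,c=cv2.connectedComponentsWithStats(mask.astype('uint8'))
    for i in range(1,n):
        if s[i,4]<mn: continue
        p=W[l==i]; p=p[p[:,2]>-1]; zz=np.median(p[:,2]); r=cv2.minAreaRect(p[:,:2].astype('float32')*1000)
        print(name,'px',c[i].round(),'n',s[i,4],'z',zz.round(3),'rect',np.round(r[0]),np.round(r[1]),round(r[2],1))
H,S,V=[hsv[...,i].astype(int) for i in range(3)]
blobs('yellow',(H>20)&(H<35)&(S>120)&(V>120)); blobs('dark',(V<60)); blobs('red',((H<6)|(H>174))&(S>120)&(V>80)); blobs('orange',(H>=6)&(H<=20)&(S>150)&(V>80),30)
blobs('blue',(H>95)&(H<125)&(S>100),100); blobs('green',(H>40)&(H<85)&(S>80),40); blobs('violet',(H>125)&(H<160)&(S>60),40); blobs('white',(S<40)&(V>200),200)
```

```text
[[ 0.276 -0.    -0.961]
 [ 0.961 -0.001  0.276]
 [-0.001 -1.    -0.   ]]
yellow px [308. 130.] n 182 z 0.019 rect [619.  36.] [ 40. 443.] 84.1
yellow px [411. 224.] n 1112 z 0.001 rect [ 513. -151.] [454. 321.] 88.8
yellow px [217. 212.] n 148 z 0.144 rect [546. 293.] [85. 45.] 89.9
dark px [426. 134.] n 221 z 0.031 rect [ 658. -172.] [145. 704.] 34.2
dark px [352. 148.] n 341 z 0.07 rect [ 737. -119.] [61. 69.] 1.2
dark px [312. 225.] n 4618 z 0.003 rect [518.   7.] [198. 260.] 87.4
dark px [548. 196.] n 104 z 0.18 rect [ 574. -651.] [25. 30.] 18.5
dark px [530. 219.] n 105 z 0.181 rect [ 509. -598.] [25. 29.] 0.8
dark px [556. 241.] n 67 z 0.179 rect [ 447. -666.] [18. 25.] 88.5
dark px [218. 243.] n 96 z 0.108 rect [447. 288.] [66. 12.] 89.9
dark px [139. 275.] n 114 z 0.04 rect [351. 543.] [68. 13.] 10.9
dark px [ 92. 350.] n 606 z 0.346 rect [183. 573.] [ 100. 1075.] 18.4
dark px [ 40. 347.] n 252 z 0.576 rect [298. 348.] [ 35. 575.] 17.3
dark px [317. 369.] n 117 z 0.045 rect [63. -1.] [114.  32.] 89.0
dark px [328. 386.] n 275 z 0.26 rect [212.  42.] [375.  80.] 23.1
dark px [
[... 2526 characters left out ...]
 n 4219 z -0.75 rect [ 946. -130.] [ 343. 1118.] 86.1
white px [410.  54.] n 3977 z -0.749 rect [ 926. -332.] [ 397. 1276.] 69.3
white px [162.  71.] n 10037 z -0.747 rect [1095.  401.] [1434.  621.] 45.4
white px [60. 47.] n 1999 z -0.75 rect [1026.  655.] [1686.  232.] 50.5
white px [554. 108.] n 280 z -0.749 rect [ 726. -578.] [ 138. 1460.] 31.8
white px [103. 128.] n 1436 z 0.16 rect [604. 413.] [773. 126.] 49.4
white px [ 75. 185.] n 2891 z 0.188 rect [624. 712.] [1326.  213.] 79.7
white px [  5. 197.] n 316 z -0.751 rect [579. 750.] [1382.  134.] 80.6
white px [220. 246.] n 2413 z 0.07 rect [456. 241.] [222. 306.] 8.2
white px [209. 294.] n 463 z 0.014 rect [319. 219.] [ 79. 314.] 15.9
```

The top view (shown at 1.42×) shows the meter at about (310,315) with its yaw near 0 and display toward the robot. The mat is at (442,315), with one large red-lidded pot on it at (434,273). The taped bay is at (584,318). The two small red pots at (380,400) and (521,389) and the violet plate at (200,390) are look-alikes. The side view agrees: the guard is shut over the red knob and all four brass bars lie across their slots.

```bash
cat > m.py <<'E'
from h import *
def top(z):
    d=z['d']; W=world('top',d); hsv=cv2.cvtColor(z['im'],cv2.COLOR_RGB2HSV).astype(int); return W,hsv[...,0],hsv[...,1],hsv[...,2],d>0
def box(W,x0,x1,y0,y1,z0,z1): return (W[...,0]>x0)&(W[...,0]<x1)&(W[...,1]>y0)&(W[...,1]<y1)&(W[...,2]>z0)&(W[...,2]<z1)
def rect(p):
    r=cv2.minAreaRect(p[:,:2].astype('float32')*1000); return len(p),'z',np.median(p[:,2]).round(4),np.round(r[0],1),np.round(r[1],1),round(r[2],2)
E
python3 - <<'E'
from m import *
z=np.load('pics/top0.npz'); W,H,S,V,ok=top(z)
def s(n,m): print(n,rect(W[m&ok]))
s('bay',box(W,.3,.72,-.3,-.02,-.02,.02)&(H>20)&(H<35)&(S>120))
s('mat',box(W,.35,.7,-.12,.13,-.01,.02)&(V<60))
s('pot',box(W,.3,.72,-.1,.13,.05,.07))
s('metertop',box(W,.3,.72,.15,.45,.06,.08)); 
s('rearwall',box(W,.6,.72,.15,.45,.115,.124))
s('handle',box(W,.4,.5,.2,.36,.1,.115)&(V<90))
s('bar',box(W,.45,.6,.2,.36,.125,.15)&(H>20)&(H<35)&(S>150))
b=box(W,.3,.6,.2,.36,.09,.104)&ok&(S>80)
n,l,st,c=cv2.connectedComponentsWithStats(b.astype('uint8'))
for i in range(1,n):
    if st[i,4]>8: print('screw',W[l==i].mean(0).round(4),rect(W[l==i]))
for k,m in(('cards',box(W,.7,.9,-.1,.2,.01,.03)),('jar',box(W,.6,.8,-.2,-.05,.06,.08))): s(k,m)
E
```

```text
bay (540, 'z', np.float64(0.0011), array([ 509.8, -266.5]), array([ 66. , 319.6]), 89.87)
mat (4602, 'z', np.float64(0.0025), array([517.5,   7.1]), array([198.2, 259.8]), 87.45)
pot (480, 'z', np.float64(0.0585), array([654.8, -10.9]), array([ 74. , 204.9]), 54.24)
metertop (4201, 'z', np.float64(0.07), array([512.5, 291.6]), array([330.5, 171.1]), 1.07)
rearwall (38, 'z', np.float64(0.1217), array([647.9, 294.1]), array([110.7,  36.2]), 88.74)
handle (105, 'z', np.float64(0.1078), array([441.4, 296.9]), array([40.3, 82. ]), 32.21)
bar (124, 'z', np.float64(0.1435), array([545.5, 290.7]), array([80.2, 44.8]), 89.86)
screw [0.4982 0.334  0.0985] (48, 'z', np.float64(0.099), array([498.4, 335.3]), array([11.3, 42.5]), 14.7)
screw [0.5004 0.2424 0.0991] (36, 'z', np.float64(0.0992), array([499.9, 245. ]), array([10.2, 39. ]), 9.66)
screw [0.3945 0.3315 0.0989] (43, 'z', np.float64(0.0989), array([394. , 333.4]), array([10.7, 41.8]), 13.39)
screw [0.3966 0.243  0.0983] (43, 'z', np.float64(0.098), array([396.4, 242.8]), array([10.4, 39.2]), 6.07)
cards (1685, 'z', np.float64(0.0188), array([800.8,  50.1]), array([300.5, 194.4]), 87.68)
jar (317, 'z', np.float64(0.07), array([ 739., -114.]), array([58.8, 59.1]), 64.37)
```

```bash
cat >> m.py <<'E'
def pot(z):
    W,H,S,V,ok=top(z); b=box(W,.3,.72,-.45,.13,.05,.066)&ok&((H<8)|(H>172))&(S>120)
    p=W[b][:,:2]; return len(p),(p.max(0)+p.min(0))/2,p.max(0)-p.min(0)
def plan(x,y,z,yaw):
    "offset/turn (scaled) from here to TCP x,y,z with the jaw axis at yaw deg, tool down"
    o=manip.get_obs(); A=R.from_quat(o['ee_rot']); c,s=np.cos(np.radians(yaw)),np.sin(np.radians(yaw))
    T=np.array([[c,0,-s],[s,0,c],[0,-1,0]]); 
    d=A.inv().apply(np.array([x,y,z])-o['position'])/.2; t=(A.inv()*R.from_matrix(T)).as_rotvec()/(np.pi/4)
    M=A.as_matrix(); print('t',round(o['clock'],2),'pos',o['position'].round(4),'yaw',np.degrees(np.arctan2(M[1,0],M[0,0])).round(1),'g',round(o['grip_width'],3),'F',o['ft_force'].round(1),'j',o['joint_pos'].round(2).tolist())
    print('  offset',d.round(3).tolist(),'turn',t.round(3).tolist())
E
python3 - <<'E'
from m import *
z=np.load('pics/top0.npz'); W,H,S,V,ok=top(z)
print(rect(W[box(W,.3,.72,-.45,-.15,-.02,.02)&ok&(H>20)&(H<35)&(S>120)]),pot(z))
plan(.6,.03,.2,90)
E
```

```text
(1107, 'z', np.float64(0.0011), array([ 509.4, -306.2]), array([142.4, 321.5]), 88.78) (446, array([ 0.64231779, -0.01535408]), array([0.15376328, 0.15434335]))
t 0.1 pos [0.1725 0.6004 0.2306] yaw 74.0 g 1.0 F [ 0.7 -0.  -0.3] j [-1.31, 0.33, -0.06, 1.46, 0.02, 1.35, -0.09]
  offset [-2.151, 0.156, -2.842] turn [-0.0, -0.356, -0.002]
```

```bash
sed -i "s/^    p=W\[b\].*/    n,l,st,c=cv2.connectedComponentsWithStats(b.astype('uint8')); i=1+st[1:,4].argmax(); p=W[l==i][:,:2]; return st[i,4],(p.max(0)+p.min(0))\/2,p.max(0)-p.min(0)/" m.py
python3 -c "
from m import *
z=np.load('pics/top0.npz'); n,c,e=pot(z); print(n,c,e); plan(c[0],c[1],.16,80)"
# move towards the pot, first leg: raise a bit
python3 -m pendant '{"offset":[[0,-0.2,0],[-0.2,-0.2,-0.25],[-0.4,-0.2,-0.5],[-0.6,-0.2,-0.75],[-0.75,-0.2,-1],[-0.75,-0.2,-1],[-0.75,-0.2,-1]],"turn":[[0,0,0],[0,0,0],[0,0,0],[0,0,0],[0,0,0],[0,0,0],[0,0,0]]}' 100 30
```

```text
445 [0.60289111 0.02649859] [0.07490992 0.07063801]
t 0.1 pos [0.1725 0.6004 0.2306] yaw 74.0 g 1.0 F [ 0.7 -0.  -0.3] j [-1.31, 0.33, -0.06, 1.46, 0.02, 1.35, -0.09]
  offset [-2.163, 0.356, -2.861] turn [-0.0, -0.134, -0.002]
clock: 0.98
position: [0.3229, 0.4012, 0.2707]
ee_rot: [0.565, 0.425, -0.426, -0.565]
ft_force: [0.0, 1.2, 0.4]
grip_width: 1.002
```

```bash
python3 -m pendant '{"offset":[[-0.2,0,-0.25],[-0.4,0,-0.5],[-0.6,0,-0.75],[-0.75,0,-1],[-0.75,0,-1],[-0.75,0,-1]],"turn":[[0,0,0],[0,0,0],[0,0,0],[0,0,0],[0,0,0],[0,0,0]]}'
python3 -c "
from m import *
plan(.603,.0265,.12,80)"
```

```text
clock: 1.72
position: [0.4731, 0.2035, 0.2704]
ee_rot: [0.564, 0.425, -0.427, -0.564]
ft_force: [-0.2, 0.9, 0.9]
grip_width: 1.003
t 1.73 pos [0.4731 0.2035 0.2704] yaw 74.1 g 1.003 F [-0.2  0.9  0.9] j [-0.79, 0.06, 0.31, 1.7, -0.02, 1.38, 0.82]
  offset [-0.672, 0.752, -0.868] turn [-0.002, -0.131, -0.002]
```

```bash
python3 -m pendant '{"offset":[[-0.2,0,-0.22],[-0.35,0,-0.44],[-0.5,0,-0.66],[-0.672,0,-0.868],[-0.672,0.2,-0.868],[-0.672,0.4,-0.868],[-0.672,0.6,-0.868],[-0.672,0.75,-0.868],[-0.672,0.75,-0.868],[-0.672,0.75,-0.868]],"turn":[[0,-0.06,0],[0,-0.13,0],[0,-0.131,0],[0,-0.131,0],[0,-0.131,0],[0,-0.131,0],[0,-0.131,0],[0,-0.131,0],[0,-0.131,0],[0,-0.131,0]]}'
python3 -c "
from m import *
im,d=snap('side','side1',(200,150,480,360),2.8)
plan(.603,.0265,.012,80)"
```

```text
clock: 2.98
position: [0.6035, 0.0279, 0.1217]
ee_rot: [0.541, 0.455, -0.455, -0.541]
ft_force: [1.0, -1.3, -0.9]
grip_width: 1.004
t 3.02 pos [0.6038 0.0275 0.122 ] yaw 80.1 g 0.998 F [ 0.3 -0.9  0. ] j [-0.49, 0.39, 0.46, 1.67, -0.19, 1.12, 1.42]
  offset [-0.005, 0.55, 0.003] turn [0.001, 0.001, -0.001]
```

View pics/side1.png

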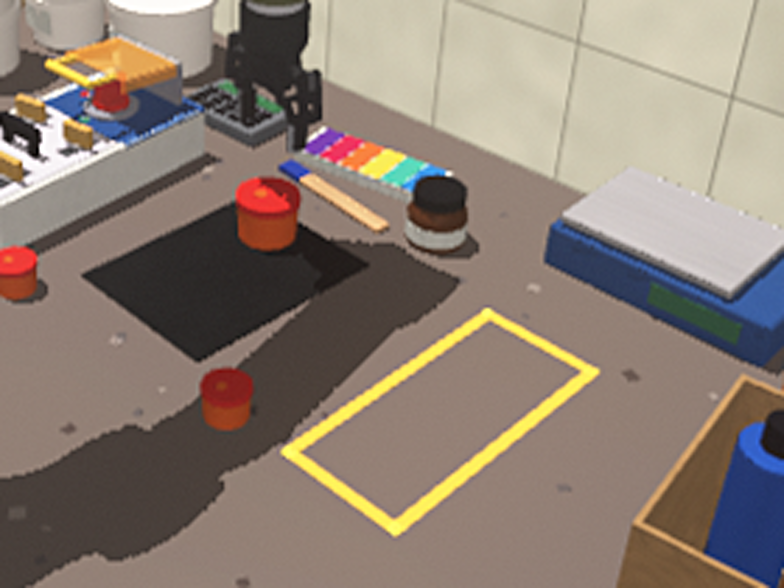

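The gripper hangs above the pot: fingertips at (250,115) and (297,140) in the crop, with the pot lid at (268,195) below and between them. Going down.

```bash
python3 -m pendant '{"offset":[[-0.005,0.15,0],[-0.005,0.3,0],[-0.005,0.4,0],[-0.005,0.48,0],[-0.005,0.54,0],[-0.005,0.54,0]],"turn":[[0,0,0],[0,0,0],[0,0,0],[0,0,0],[0,0,0],[0,0,0]]}'
python3 -m pendant '{"offset":[[0,0,0],[0,0,0],[0,0,0],[0,0,0]],"turn":[[0,0,0],[0,0,0],[0,0,0],[0,0,0]]}' 70 25
python3 -c "
from m import *
plan(.53,-.306,.012,80)"
```

```text
clock: 3.78
position: [0.6034, 0.0265, 0.0135]
ee_rot: [0.542, 0.455, -0.455, -0.541]
ft_force: [0.4, -0.5, -0.4]
grip_width: 1.0
clock: 4.28
position: [0.604, 0.0264, 0.0144]
ee_rot: [0.542, 0.455, -0.455, -0.541]
ft_force: [-1.1, -0.6, 7.0]
grip_width: 0.882
t 4.28 pos [0.604  0.0264 0.0144] yaw 80.1 g 0.882 F [-1.1 -0.6  7. ] j [-0.45, 0.52, 0.42, 1.75, -0.26, 0.93, 1.47]
  offset [-1.701, 0.012, 0.077] turn [0.001, 0.001, -0.001]
```

```bash
python3 -m pendant '{"offset":[[-0.05,0,0],[-0.12,0,0],[-0.2,0,0.01],[-0.28,0,0.015],[-0.36,0,0.02],[-0.44,0,0.025],[-0.52,0,0.03],[-0.6,0,0.03],[-0.68,0,0.035],[-0.76,0,0.035],[-0.84,0,0.04],[-0.9,0,0.04]],"turn":[[0,0,0],[0,0,0],[0,0,0],[0,0,0],[0,0,0],[0,0,0],[0,0,0],[0,0,0],[0,0,0],[0,0,0],[0,0,0],[0,0,0]]}'
python3 -c "
from m import *
plan(.53,-.306,.010,80)"
```

```text
clock: 5.78
position: [0.5642, -0.1512, 0.0141]
ee_rot: [0.542, 0.454, -0.455, -0.541]
ft_force: [0.6, -0.6, -2.3]
grip_width: 0.881
t 5.78 pos [ 0.5642 -0.1512  0.0141] yaw 80.0 g 0.881 F [ 0.6 -0.6 -2.3] j [-0.19, 0.49, 0.46, 1.8, -0.27, 0.91, 1.79]
  offset [-0.792, 0.022, 0.034] turn [0.0, -0.0, -0.001]
```

```bash
python3 -m pendant '{"offset":[[0,0.012,0],[-0.06,0.012,0],[-0.14,0.012,0],[-0.22,0.012,0.01],[-0.3,0.012,0.015],[-0.38,0.012,0.02],[-0.46,0.012,0.025],[-0.54,0.012,0.03],[-0.62,0.012,0.03],[-0.7,0.012,0.034],[-0.79,0.012,0.034],[-0.79,0.012,0.034]],"turn":[[0,0,0],[0,0,0],[0,0,0],[0,0,0],[0,0,0],[0,0,0],[0,0,0],[0,0,0],[0,0,0],[0,0,0],[0,0,0],[0,0,0]]}'
python3 -m pendant '{"offset":[[0,0,0],[0,0,0],[0,0,0],[0,0,0],[0,-0.2,0],[0,-0.4,0],[0,-0.6,0],[0,-0.8,0],[0,-0.8,0]],"turn":[[0,0,0],[0,0,0],[0,0,0],[0,0,0],[0,0,0],[0,0,0],[0,0,0],[0,0,0],[0,0,0]]}' 100
python3 -c "
from m import *
plan(.527,.292,.2,1)"
```

```text
clock: 7.28
position: [0.5295, -0.3082, 0.0124]
ee_rot: [0.543, 0.453, -0.454, -0.541]
ft_force: [-1.5, -4.9, 5.4]
grip_width: 0.883
clock: 8.4
position: [0.5309, -0.3085, 0.1759]
ee_rot: [0.545, 0.454, -0.453, -0.539]
ft_force: [0.3, 0.3, 0.0]
grip_width: 1.001
t 8.4 pos [ 0.5309 -0.3085  0.1759] yaw 79.9 g 1.001 F [0.3 0.3 0. ] j [0.01, 0.37, 0.56, 1.6, -0.2, 1.22, 2.0]
  offset [2.952, -0.137, 0.547] turn [0.011, 1.752, 0.001]
```

```bash
python3 -m pendant '{"offset":[[0,-0.2,0],[0.25,-0.4,0.05],[0.5,-0.4,0.1],[0.75,-0.4,0.15],[1,-0.4,0.2],[1,-0.4,0.2],[1,-0.4,0.2]],"turn":[[0.01,0,0],[0.01,0.2,0],[0.01,0.4,0],[0.01,0.6,0],[0.01,0.8,0],[0.01,0.88,0],[0.01,0.88,0]]}'
python3 -c "
from m import *
plan(.527,.292,.24,1)
im,d=manip.camera('top'); print(pot(dict(im=im,d=d)))"
```

```text
clock: 9.28
position: [0.526, -0.1037, 0.2541]
ee_rot: [0.664, 0.243, -0.245, -0.663]
ft_force: [0.4, -0.4, -0.2]
grip_width: 1.002
t 9.28 pos [ 0.526  -0.1037  0.2541] yaw 40.3 g 1.002 F [ 0.4 -0.4 -0.2] j [-0.39, 0.12, 0.54, 1.69, -0.06, 1.35, 0.87]
  offset [1.285, 0.067, 1.505] turn [0.001, 0.874, -0.003]
(np.int32(427), array([ 0.52757882, -0.30835456]), array([0.0737766 , 0.06862168]))
```

```bash
python3 -m pendant '{"offset":[[0.2,0,0.22],[0.4,0,0.45],[0.6,0,0.7],[0.8,0,0.94],[0.8,0,0.94],[0.8,0,0.94]],"turn":[[0,0.2,0],[0,0.4,0],[0,0.6,0],[0,0.8,0],[0,0.874,0],[0,0.874,0]]}'
python3 -c "
from m import *
plan(.527,.292,.175,1)"
```

```text
clock: 10.07
position: [0.5264, 0.142, 0.2532]
ee_rot: [0.708, 0.006, -0.007, -0.706]
ft_force: [0.0, 0.2, -0.0]
grip_width: 1.005
t 10.07 pos [0.5264 0.142  0.2532] yaw 1.1 g 1.005 F [ 0.   0.2 -0. ] j [-0.7, 0.14, 0.39, 1.66, -0.05, 1.35, -0.28]
  offset [0.018, 0.389, 0.751] turn [0.003, 0.002, -0.003]
```

```bash
python3 -m pendant '{"offset":[[0.018,0,0.2],[0.018,0,0.4],[0.018,0,0.6],[0.018,0,0.751],[0.018,0,0.751],[0.018,0.2,0.751],[0.018,0.35,0.751],[0.018,0.5,0.751],[0.018,0.5,0.751],[0.018,0.5,0.751]],"turn":[[0,0,0],[0,0,0],[0,0,0],[0,0,0],[0,0,0],[0,0,0],[0,0,0],[0,0,0],[0,0,0],[0,0,0]]}' 36
python3 -c "
from m import *
snap('side','side2',(150,120,310,240),4.8)
plan(.527,.292,.108,1)"
```

```text
clock: 11.32
position: [0.5281, 0.291, 0.1543]
ee_rot: [0.708, 0.006, -0.006, -0.706]
ft_force: [-0.2, -0.2, 0.3]
grip_width: 0.358
t 11.38 pos [0.5282 0.2915 0.1546] yaw 1.0 g 0.36 F [-0.7 -0.4  0.3] j [-0.82, 0.34, 0.3, 1.63, -0.1, 1.18, -0.48]
  offset [-0.006, 0.233, 0.003] turn [0.002, 0.001, -0.0]
```

View pics/side2.png

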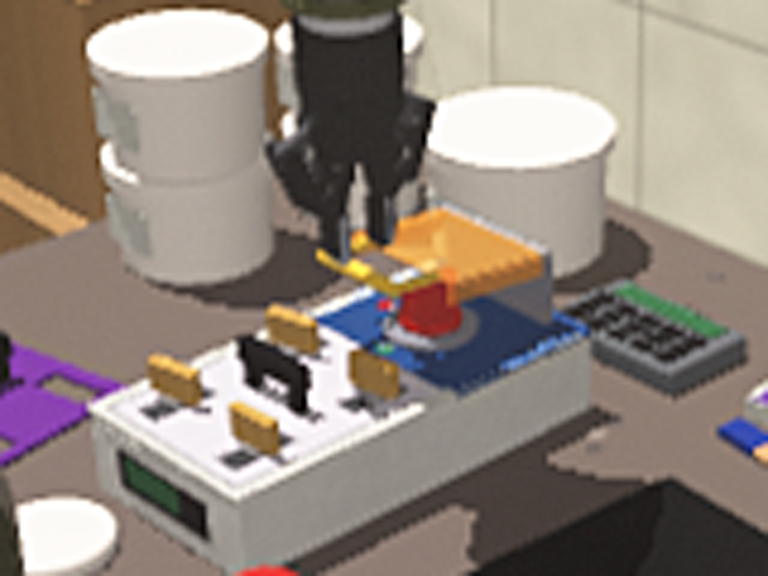

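The crop shows the two fingertips at (335,240) and (380,240), just above the yellow bar at (380,270), with the amber panel behind. The guard stands a few degrees off level (bar top measured at z=0.1435), so I will grip at about 0.137.

```bash
python3 -m pendant '{"offset":[[-0.006,0.08,0],[-0.006,0.15,0],[-0.006,0.19,0],[-0.006,0.19,0]],"turn":[[0,0,0],[0,0,0],[0,0,0],[0,0,0]]}'
python3 -m pendant '{"offset":[[-0.006,0,0],[-0.006,0,0],[-0.006,0,0],[-0.006,0,0],[-0.006,0,0]],"turn":[[0,0,0],[0,0,0],[0,0,0],[0,0,0],[0,0,0]]}' 0 40
python3 - <<'E'
from m import *
o=manip.get_obs(); print(o['grip_width'],o['position'],o['ft_force'])
p=o['position']; th0=.07
for th in (.3,.5,.7,.9,1.1,1.3,1.5,1.65,1.8):
    dx=130*(np.cos(th0)-np.cos(th)); dz=130*(np.sin(th)-np.sin(th0)); print(th,'off',[round(dx/200,3),round(-dz/200,3)])
E
```

```text
clock: 11.88
position: [0.5265, 0.2911, 0.1156]
ee_rot: [0.708, 0.006, -0.007, -0.706]
ft_force: [0.0, 0.2, 0.9]
grip_width: 0.359
clock: 12.5
position: [0.5267, 0.2912, 0.1164]
ee_rot: [0.708, 0.007, -0.006, -0.707]
ft_force: [7.2, 1.4, -2.7]
grip_width: 0.126
0.1255231853891546 [0.52672973 0.291247   0.11638274] [ 7.1603882   1.41498603 -2.74599303]
0.3 off [np.float64(0.027), np.float64(-0.147)]
0.5 off [np.float64(0.078), np.float64(-0.266)]
0.7 off [np.float64(0.151), np.float64(-0.373)]
0.9 off [np.float64(0.244), np.float64(-0.464)]
1.1 off [np.float64(0.354), np.float64(-0.534)]
1.3 off [np.float64(0.475), np.float64(-0.581)]
1.5 off [np.float64(0.602), np.float64(-0.603)]
1.65 off [np.float64(0.7), np.float64(-0.602)]
1.8 off [np.float64(0.796), np.float64(-0.588)]
```

```bash
python3 -m pendant '{"offset":[[0.008,-0.08,0],[0.027,-0.147,0],[0.05,-0.21,0],[0.078,-0.266,0],[0.112,-0.322,0],[0.151,-0.373,0],[0.195,-0.42,0],[0.244,-0.464,0],[0.3,-0.503,0],[0.354,-0.534,0],[0.414,-0.56,0],[0.475,-0.581,0]],"turn":[[0,0,0],[0,0,0],[0,0,0],[0,0,0],[0,0,0],[0,0,0],[0,0,0],[0,0,0],[0,0,0],[0,0,0],[0,0,0],[0,0,0]]}'
python3 -m pendant '{"offset":[[0.06,-0.015,0],[0.127,-0.022,0],[0.19,-0.022,0],[0.25,-0.018,0],[0.3,-0.01,0],[0.3,-0.01,0]],"turn":[[0,0,0],[0,0,0],[0,0,0],[0,0,0],[0,0,0],[0,0,0]]}'
python3 -c "
from m import *
plan(.527,.292,.3,1)"
```

```text
clock: 14.0
position: [0.6218, 0.2933, 0.2348]
ee_rot: [0.707, 0.007, -0.006, -0.707]
ft_force: [-5.3, -2.1, 3.6]
grip_width: 0.123
clock: 14.75
position: [0.6831, 0.2946, 0.2378]
ee_rot: [-0.707, -0.008, 0.005, 0.707]
ft_force: [1.1, 0.5, 3.9]
grip_width: 0.124
t 14.75 pos [0.6831 0.2946 0.2378] yaw 1.0 g 0.124 F [1.1 0.5 3.9] j [-0.66, 0.61, 0.33, 1.08, -0.19, 1.47, -0.35]
  offset [-0.779, -0.314, 0.001] turn [-0.0, 0.001, 0.005]
```

```bash
python3 -m pendant '{"offset":[[0,0,0],[0,0,0],[0,0,0],[0,-0.15,0],[0,-0.3,0],[-0.25,-0.35,0],[-0.5,-0.35,0],[-0.75,-0.35,-0.25],[-1,-0.35,-0.5],[-1,-0.35,-0.7],[-1,-0.35,-0.7]],"turn":[[0,0,0],[0,0,0],[0,0,0],[0,0,0],[0,0,0],[0,0,0],[0,-0.2,0],[0,-0.4,0],[0,-0.6,0],[0,-0.8,0],[0,-1,0]]}' 36
python3 - <<'E'
from m import *
plan(.5925,.293,.2,91)
im,d=snap('top','top3',(180,140,270,290),4)
W,H,S,V,ok=top(dict(im=im,d=d))
k=box(W,.54,.65,.25,.34,.1,.12)&ok&((H<8)|(H>172))&(S>120)
print('knob',rect(W[k])); print('bar',rect(W[box(W,.5,.8,.2,.4,.2,.29)&ok&(H>18)&(H<35)&(S>120)]))
im,d=snap('side','side3',(150,80,310,240),3.6)
E
```

```text
clock: 16.12
position: [0.4851, 0.1467, 0.3081]
ee_rot: [0.651, 0.279, -0.274, -0.65]
ft_force: [0.7, 1.1, 0.3]
grip_width: 0.361
t 16.12 pos [0.4851 0.1467 0.3081] yaw 46.0 g 0.361 F [0.7 1.1 0.3] j [-0.68, 0.02, 0.31, 1.66, -0.01, 1.45, 0.43]
  offset [0.896, 0.545, 0.123] turn [0.007, -1.0, 0.005]
knob (69, 'z', np.float64(0.1126), array([591.6, 292.8]), array([15., 45.]), 88.01)
bar (154, 'z', np.float64(0.2591), array([681.6, 290.3]), array([17.6, 88.1]), 1.17)
```

View pics/top3.png

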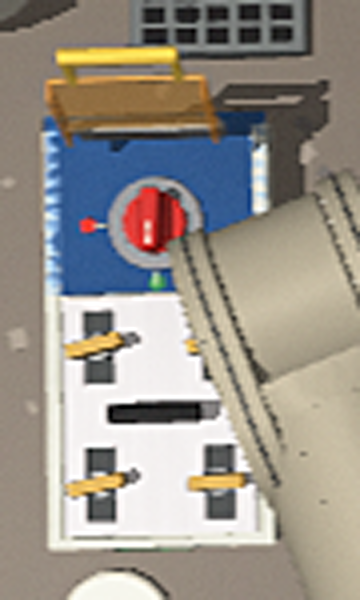

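The guard stands open behind the meter, with its bar at (120,60) in the crop. The knob's bar lies along the meter's x at (153,218), pointing at the green dot.

```bash
python3 -m pendant '{"offset":[[0.2,0,0.03],[0.45,0,0.06],[0.7,0,0.1],[0.89,0.1,0.123],[0.89,0.3,0.123],[0.89,0.54,0.123],[0.89,0.54,0.123]],"turn":[[0,-0.2,0],[0,-0.4,0],[0,-0.6,0],[0,-0.8,0],[0,-1,0],[0,-1,0],[0,-1,0]]}' 45
python3 -c "
from m import *
plan(.5925,.293,.090,90)"
```

```text
clock: 17.1
position: [0.5893, 0.2956, 0.1959]
ee_rot: [-0.496, -0.503, 0.505, 0.496]
ft_force: [1.0, 0.1, 0.8]
grip_width: 0.45
t 17.1 pos [0.5893 0.2956 0.1959] yaw 91.0 g 0.45 F [1.  0.1 0.8] j [-0.68, 0.43, 0.19, 1.42, -0.08, 1.31, 1.11]
  offset [-0.012, 0.529, -0.017] turn [-0.002, 0.021, -0.003]
```

```bash
python3 -m pendant '{"offset":[[-0.012,0.15,-0.017],[-0.012,0.3,-0.017],[-0.012,0.42,-0.017],[-0.012,0.525,-0.017],[-0.012,0.525,-0.017]],"turn":[[0,0.02,0],[0,0.02,0],[0,0.02,0],[0,0.02,0],[0,0.02,0]]}'
python3 -m pendant '{"offset":[[0,0,0],[0,0,0],[0,0,0],[0,0,0],[0,0,0]],"turn":[[0,0,0],[0,0,0],[0,0,0],[0,0,0],[0,0,0]]}' 0 40
python3 -m pendant '{"offset":[[0,0,0],[0,0,0],[0,0,0],[0,0,0],[0,0,0],[0,0,0],[0,0,0],[0,0,0],[0,0,0],[0,0,0]],"turn":[[0,0.1,0],[0,0.2,0],[0,0.3,0],[0,0.4,0],[0,0.5,0],[0,0.6,0],[0,0.7,0],[0,0.8,0],[0,0.9,0],[0,1,0]]}'
python3 -c "
from m import *
plan(.5925,.293,.090,0)"
```

```text
clock: 17.73
position: [0.5925, 0.2936, 0.0915]
ee_rot: [-0.5, -0.499, 0.501, 0.5]
ft_force: [-0.1, -0.3, -1.2]
grip_width: 0.446
clock: 18.35
position: [0.5939, 0.293, 0.0941]
ee_rot: [0.501, 0.499, -0.5, -0.5]
ft_force: [-1.6, -3.6, 5.5]
grip_width: 0.154
clock: 19.6
position: [0.5932, 0.2912, 0.0943]
ee_rot: [0.655, 0.267, -0.27, -0.653]
ft_force: [-3.8, -6.4, -4.4]
grip_width: 0.152
t 19.6 pos [0.5932 0.2912 0.0943] yaw 44.7 g 0.152 F [-3.8 -6.4 -4.4] j [-0.78, 0.53, 0.34, 1.52, -0.18, 1.13, 0.38]
  offset [0.004, 0.021, 0.009] turn [0.005, 0.993, -0.005]
```

```bash
python3 -m pendant '{"offset":[[0,0,0],[0,0,0],[0,0,0],[0,0,0],[0,0,0],[0,0,0],[0,0,0],[0,0,0],[0,0,0],[0,0,0],[0,0,0]],"turn":[[0,0.1,0],[0,0.2,0],[0,0.3,0],[0,0.4,0],[0,0.5,0],[0,0.6,0],[0,0.7,0],[0,0.8,0],[0,0.9,0],[0,1,0],[0,1,0]]}'
python3 -m pendant '{"offset":[[0,0,0],[0,0,0],[0,0,0]],"turn":[[0,0.05,0],[0,0.08,0],[0,0.08,0]]}'
python3 -c "
from m import *
plan(.5925,.293,.090,1); print(manip.get_obs()['torque'])"
```

```text
clock: 20.98
position: [0.5915, 0.2903, 0.0943]
ee_rot: [0.71, -0.004, 0.0, -0.705]
ft_force: [-8.8, -5.2, -2.0]
grip_width: 0.157
clock: 21.35
position: [0.5913, 0.2902, 0.0944]
ee_rot: [0.71, -0.026, 0.022, -0.704]
ft_force: [-1.7, -3.6, -5.1]
grip_width: 0.155
t 21.35 pos [0.5913 0.2902 0.0944] yaw -3.9 g 0.155 F [-1.7 -3.6 -5.1] j [-0.9, 0.55, 0.51, 1.53, -0.28, 1.14, -0.4]
  offset [0.005, 0.022, 0.014] turn [0.01, -0.109, -0.008]
[-0.79045494  0.15420668  1.90004793]
```

```bash
python3 -m pendant '{"offset":[[0,0,0],[0,0,0],[0,0,0],[0,-0.15,0],[0,-0.4,0],[0,-0.7,0],[0,-1,0],[-0.3,-1,-0.3],[-0.6,-1,-0.6],[-0.8,-1,-0.8],[-0.8,-1,-0.8]],"turn":[[0,0,0],[0,0,0],[0,0,0],[0,0,0],[0,0,0],[0,0,0],[0,0,0],[0,0,0],[0,0,0],[0,0,0],[0,0,0]]}' 45
python3 - <<'E'
from m import *
plan(.498,.334,.15,13)
im,d=snap('top','top4',(180,140,270,290),4)
W,H,S,V,ok=top(dict(im=im,d=d))
k=box(W,.54,.65,.24,.345,.1,.12)&ok&((H<8)|(H>172))&(S>120)
print('knob',rect(W[k]))
b=box(W,.3,.56,.2,.36,.085,.104)&ok
n,l,st,c=cv2.connectedComponentsWithStats(b.astype('uint8'))
for i in range(1,n):
    if st[i,4]>8: p=W[l==i]; print('screw?',((p.max(0)+p.min(0))/2).round(4),rect(p))
z=np.load('pics/top3.npz'); m=manip.camera_model('top')
for u,v in((99,347),(100,484),(220,482)):
    K,Rm,t=[np.array(m[k]) for k in('intrinsics','R','t')]; r=Rm.T@np.linalg.inv(K)@[u/4+180,v/4+140,1]; c=-Rm.T@t; print('slot',(c+r*(.068-c[2])/r[2]).round(4))
E
```

```text
clock: 22.72
position: [0.4206, 0.1413, 0.297]
ee_rot: [0.709, -0.027, 0.023, -0.705]
ft_force: [0.5, 0.0, 1.3]
grip_width: 0.446
t 22.73 pos [0.4206 0.1413 0.297 ] yaw -4.0 g 0.446 F [0.5 0.  1.3] j [-1.05, -0.15, 0.56, 1.82, 0.08, 1.46, -0.57]
  offset [0.323, 0.727, 0.993] turn [0.007, -0.377, -0.008]
knob (63, 'z', np.float64(0.1139), array([591.5, 290.9]), array([42.1, 13.1]), 89.29)
screw? [0.4975 0.335  0.0945] (56, 'z', np.float64(0.0991), array([498.5, 335.3]), array([11.3, 41.6]), 14.8)
screw? [0.4987 0.2458 0.0947] (46, 'z', np.float64(0.0987), array([500. , 245.8]), array([11. , 40.4]), 10.07)
screw? [0.3951 0.3337 0.0961] (53, 'z', np.float64(0.0983), array([394.4, 333.5]), array([11. , 42.8]), 12.93)
screw? [0.3948 0.256  0.097 ] (16, 'z', np.float64(0.0987), array([394.8, 256. ]), array([11.9,  8.9]), 89.76)
slot [0.4973 0.3336 0.068 ]
slot [0.3935 0.3322 0.068 ]
slot [0.3947 0.2413 0.068 ]
```

View pics/top4.png

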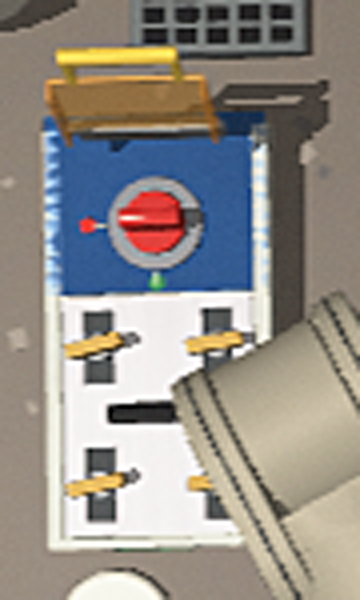

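The knob at (150,218) in the crop now lies along the meter's y, pointing at the red dot, so the isolator is off, and the guard still stands open. Next is screw a.

```bash
python3 -m pendant '{"offset":[[0.1,0,0.25],[0.2,0,0.5],[0.3,0,0.8],[0.325,0,0.995],[0.325,0.2,0.995],[0.325,0.5,0.995],[0.325,0.73,0.995],[0.325,0.73,0.995]],"turn":[[0,-0.2,0],[0,-0.38,0],[0,-0.38,0],[0,-0.38,0],[0,-0.38,0],[0,-0.38,0],[0,-0.38,0],[0,-0.38,0]]}'
python3 -c "
from m import *
plan(.4985,.335,.075,13)"
```

```text
clock: 23.78
position: [0.4956, 0.3306, 0.1472]
ee_rot: [0.705, 0.076, -0.084, -0.7]
ft_force: [0.4, 0.6, 0.6]
grip_width: 0.453
t 23.77 pos [0.4956 0.3306 0.1472] yaw 13.0 g 0.453 F [0.4 0.6 0.6] j [-1.1, 0.37, 0.54, 1.66, -0.2, 1.18, -0.29]
  offset [0.024, 0.361, 0.02] turn [0.008, -0.001, -0.016]
```

```bash
python3 -m pendant '{"offset":[[0.024,0.15,0.02],[0.024,0.28,0.02],[0.024,0.36,0.02],[0.024,0.36,0.02]],"turn":[[0.01,0,-0.015],[0.01,0,-0.015],[0.01,0,-0.015],[0.01,0,-0.015]]}'
python3 -m pendant '{"offset":[[0,0,0],[0,0,0],[0,0,0],[0,0,0]],"turn":[[0,0,0],[0,0,0],[0,0,0],[0,0,0]]}' 0 40
python3 -m pendant '{"offset":[[0,0,0],[0,0,0],[0,0,0],[0,0,0],[0,0,0],[0,0,0],[0,0,0]],"turn":[[0,-0.13,0],[0,-0.26,0],[0,-0.4,0],[0,-0.54,0],[0,-0.67,0],[0,-0.8,0],[0,-0.9,0]]}'
python3 -m pendant '{"offset":[[0,0,0],[0,0,0],[0,0,0],[0,0,0],[0,0,0],[0,0,0],[0,0,0],[0,0,0]],"turn":[[0,-0.13,0],[0,-0.26,0],[0,-0.4,0],[0,-0.54,0],[0,-0.67,0],[0,-0.8,0],[0,-0.9,0],[0,-0.9,0]]}'
python3 -c "
from m import *
plan(.4985,.335,.075,91);print(manip.get_obs()['torque'])"
```

```text
clock: 24.28
position: [0.4989, 0.3351, 0.0758]
ee_rot: [-0.702, -0.079, 0.08, 0.703]
ft_force: [-0.7, 0.3, -0.0]
grip_width: 0.449
clock: 24.78
position: [0.4977, 0.3354, 0.0775]
ee_rot: [-0.702, -0.079, 0.081, 0.703]
ft_force: [-11.0, -5.0, 13.4]
grip_width: 0.122
clock: 25.65
position: [0.4978, 0.3355, 0.0777]
ee_rot: [-0.63, -0.318, 0.32, 0.632]
ft_force: [2.3, 1.7, -7.6]
grip_width: 0.116
clock: 26.65
position: [0.4979, 0.3358, 0.0778]
ee_rot: [0.481, 0.517, -0.517, -0.484]
ft_force: [1.3, 4.8, -8.4]
grip_width: 0.118
t 26.65 pos [0.4979 0.3358 0.0778] yaw 94.0 g 0.118 F [ 1.3  4.8 -8.4] j [-0.86, 0.41, 0.24, 1.71, -0.12, 1.03, 1.06]
  offset [-0.004, 0.014, -0.003] turn [-0.004, 0.067, 0.004]
[ 0.81516153 -0.33418978 -1.09435359]
```

```bash
python3 -m pendant '{"offset":[[0,0,0],[0,0,0],[0,0,0],[0,-0.15,0],[0,-0.35,0],[-0.2,-0.35,0.01],[-0.45,-0.35,0.02],[-0.45,-0.35,0.02],[-0.45,-0.35,0.02],[-0.45,-0.35,0.02]],"turn":[[0,0,0],[0,0,0],[0,0,0],[0,0,0],[0,0.2,0],[0,0.4,0],[0,0.6,0],[0,0.8,0],[0,1,0],[0,1,0]]}' 45
python3 -c "
from m import *
plan(.500,.2455,.075,11)"
```

```text
clock: 27.9
position: [0.5004, 0.2456, 0.1477]
ee_rot: [-0.642, -0.293, 0.294, 0.645]
ft_force: [-0.4, 0.4, 0.4]
grip_width: 0.452
t 27.9 pos [0.5004 0.2456 0.1477] yaw 49.1 g 0.452 F [-0.4  0.4  0.4] j [-0.89, 0.25, 0.41, 1.77, -0.11, 1.14, 0.41]
  offset [-0.002, 0.364, -0.0] turn [-0.006, 0.846, -0.001]
```

```bash
python3 -m pendant '{"offset":[[0,0,0],[0,0,0],[0,0,0],[0,0.1,0],[0,0.25,0],[0,0.36,0],[0,0.36,0]],"turn":[[0,0.2,0],[0,0.4,0],[0,0.6,0],[0,0.8,0],[0,0.846,0],[0,0.846,0],[0,0.846,0]]}'
python3 -m pendant '{"offset":[[0,0,0],[0,0,0],[0,0,0],[0,0,0]],"turn":[[0,0,0],[0,0,0],[0,0,0],[0,0,0]]}' 0 40
python3 -m pendant '{"offset":[[0,0,0],[0,0,0],[0,0,0],[0,0,0],[0,0,0],[0,0,0],[0,0,0]],"turn":[[0,-0.13,0],[0,-0.26,0],[0,-0.4,0],[0,-0.54,0],[0,-0.67,0],[0,-0.8,0],[0,-0.92,0]]}'
python3 -m pendant '{"offset":[[0,0,0],[0,0,0],[0,0,0],[0,0,0],[0,0,0],[0,0,0],[0,0,0],[0,0,0]],"turn":[[0,-0.13,0],[0,-0.26,0],[0,-0.4,0],[0,-0.54,0],[0,-0.67,0],[0,-0.8,0],[0,-0.93,0],[0,-0.93,0]]}'
python3 -c "
from m import *
plan(.395,.2435,.15,50);print(manip.get_obs()['torque'])"
```

```text
clock: 28.78
position: [0.4992, 0.2454, 0.0745]
ee_rot: [-0.703, -0.067, 0.071, 0.704]
ft_force: [0.8, -0.2, 0.0]
grip_width: 0.453
clock: 29.28
position: [0.4993, 0.2455, 0.0755]
ee_rot: [-0.703, -0.067, 0.071, 0.705]
ft_force: [-3.4, -1.9, 6.2]
grip_width: 0.123
clock: 30.15
position: [0.4995, 0.2456, 0.0756]
ee_rot: [-0.632, -0.314, 0.316, 0.635]
ft_force: [0.5, 1.0, -5.0]
grip_width: 0.118
clock: 31.15
position: [0.4995, 0.2458, 0.0756]
ee_rot: [-0.478, -0.519, 0.52, 0.482]
ft_force: [1.3, 1.7, -5.7]
grip_width: 0.117
t 31.15 pos [0.4995 0.2458 0.0756] yaw 94.6 g 0.117 F [ 1.3  1.7 -5.7] j [-0.73, 0.33, 0.23, 1.83, -0.09, 1.0, 1.19]
  offset [0.031, -0.369, 0.524] turn [-0.007, 0.991, 0.003]
[ 0.49210335 -0.16519148 -1.12992403]
```

```bash
python3 -m pendant '{"offset":[[0,0,0],[0,0,0],[0,0,0],[0,-0.15,0],[0,-0.37,0],[0.01,-0.37,0.2],[0.031,-0.37,0.4],[0.031,-0.37,0.524],[0.031,-0.37,0.524],[0.031,-0.37,0.524]],"turn":[[0,0,0],[0,0,0],[0,0,0],[0,0,0],[0,0.2,0],[0,0.4,0],[0,0.6,0],[0,0.8,0],[0,0.99,0],[0,0.99,0]]}' 45
python3 - <<'E'
from m import *
plan(.3955,.2435,.075,9)
E
```

```text
clock: 32.4
position: [0.3949, 0.2435, 0.1504]
ee_rot: [-0.639, -0.299, 0.3, 0.642]
ft_force: [-0.1, 0.0, -0.1]
grip_width: 0.447
t 32.4 pos [0.3949 0.2435 0.1504] yaw 50.1 g 0.447 F [-0.1  0.  -0.1] j [-0.9, 0.04, 0.26, 1.99, -0.02, 1.12, 0.24]
  offset [0.002, 0.377, -0.004] turn [-0.007, 0.913, -0.002]
```

```bash
python3 -m pendant '{"offset":[[0,0,0],[0,0,0],[0,0,0],[0,0.1,0],[0,0.25,0],[0,0.375,0],[0,0.375,0]],"turn":[[0,0.2,0],[0,0.4,0],[0,0.6,0],[0,0.8,0],[0,0.91,0],[0,0.91,0],[0,0.91,0]]}'
python3 -m pendant '{"offset":[[0,0,0],[0,0,0],[0,0,0],[0,0,0]],"turn":[[0,0,0],[0,0,0],[0,0,0],[0,0,0]]}' 0 40
python3 -m pendant '{"offset":[[0,0,0],[0,0,0],[0,0,0],[0,0,0],[0,0,0],[0,0,0],[0,0,0]],"turn":[[0,-0.13,0],[0,-0.26,0],[0,-0.4,0],[0,-0.54,0],[0,-0.67,0],[0,-0.8,0],[0,-0.94,0]]}'
python3 -m pendant '{"offset":[[0,0,0],[0,0,0],[0,0,0],[0,0,0],[0,0,0],[0,0,0],[0,0,0],[0,0,0]],"turn":[[0,-0.13,0],[0,-0.26,0],[0,-0.4,0],[0,-0.54,0],[0,-0.67,0],[0,-0.8,0],[0,-0.95,0],[0,-0.95,0]]}'
python3 -c "
from m import *
plan(.3945,.334,.15,54);print(manip.get_obs()['torque'])"
```

```text
clock: 33.28
position: [0.3939, 0.2429, 0.0741]
ee_rot: [-0.704, -0.055, 0.059, 0.705]
ft_force: [-0.9, 0.1, 0.4]
grip_width: 0.445
clock: 33.78
position: [0.3951, 0.2434, 0.0752]
ee_rot: [-0.704, -0.056, 0.059, 0.706]
ft_force: [4.1, -0.2, 7.2]
grip_width: 0.121
clock: 34.65
position: [0.3953, 0.2435, 0.0753]
ee_rot: [-0.634, -0.308, 0.309, 0.638]
ft_force: [3.6, 0.8, -2.3]
grip_width: 0.123
clock: 35.65
position: [0.3954, 0.2437, 0.0753]
ee_rot: [0.479, 0.519, -0.519, -0.482]
ft_force: [3.5, 1.9, -2.9]
grip_width: 0.12
t 35.65 pos [0.3954 0.2437 0.0753] yaw 94.4 g 0.12 F [ 3.5  1.9 -2.9] j [-0.79, 0.14, 0.16, 2.06, -0.03, 0.95, 1.03]
  offset [0.452, -0.371, -0.029] turn [-0.006, 0.898, 0.004]
[ 0.50283362 -0.77711773 -1.2414712 ]
```

```bash
python3 -m pendant '{"offset":[[0,0,0],[0,0,0],[0,0,0],[0,-0.15,0],[0,-0.37,0],[0.2,-0.37,-0.01],[0.452,-0.37,-0.029],[0.452,-0.37,-0.029],[0.452,-0.37,-0.029],[0.452,-0.37,-0.029]],"turn":[[0,0,0],[0,0,0],[0,0,0],[0,0,0],[0,0.2,0],[0,0.4,0],[0,0.6,0],[0,0.8,0],[0,0.9,0],[0,0.9,0]]}' 45
python3 - <<'E'
from m import *
plan(.3945,.334,.075,14)
E
```

```text
clock: 36.9
position: [0.3944, 0.3339, 0.1496]
ee_rot: [-0.628, -0.32, 0.321, 0.632]
ft_force: [0.3, 0.1, -0.2]
grip_width: 0.453
t 36.9 pos [0.3944 0.3339 0.1496] yaw 53.9 g 0.453 F [ 0.3  0.1 -0.2] j [-0.91, 0.16, 0.14, 1.86, -0.03, 1.13, 0.18]
  offset [0.0, 0.373, -0.002] turn [-0.007, 0.887, -0.001]
```

```bash
python3 -m pendant '{"offset":[[0,0,0],[0,0,0],[0,0,0],[0,0.1,0],[0,0.25,0],[0,0.37,0],[0,0.37,0]],"turn":[[0,0.2,0],[0,0.4,0],[0,0.6,0],[0,0.8,0],[0,0.885,0],[0,0.885,0],[0,0.885,0]]}'
python3 -m pendant '{"offset":[[0,0,0],[0,0,0],[0,0,0],[0,0,0]],"turn":[[0,0,0],[0,0,0],[0,0,0],[0,0,0]]}' 0 40
python3 -m pendant '{"offset":[[0,0,0],[0,0,0],[0,0,0],[0,0,0],[0,0,0],[0,0,0],[0,0,0]],"turn":[[0,-0.13,0],[0,-0.26,0],[0,-0.4,0],[0,-0.54,0],[0,-0.67,0],[0,-0.8,0],[0,-0.9,0]]}'
python3 -m pendant '{"offset":[[0,0,0],[0,0,0],[0,0,0],[0,0,0],[0,0,0],[0,0,0],[0,0,0],[0,0,0]],"turn":[[0,-0.13,0],[0,-0.26,0],[0,-0.4,0],[0,-0.54,0],[0,-0.67,0],[0,-0.8,0],[0,-0.9,0],[0,-0.9,0]]}'
python3 -c "
from m import *
plan(.447,.29,.3,54);print(manip.get_obs()['torque'])"
```

```text
clock: 37.78
position: [0.3932, 0.3332, 0.0742]
ee_rot: [-0.701, -0.085, 0.089, 0.702]
ft_force: [1.0, 0.2, 0.5]
grip_width: 0.452
clock: 38.28
position: [0.3934, 0.3334, 0.0753]
ee_rot: [-0.701, -0.086, 0.089, 0.703]
ft_force: [-3.5, -3.4, 7.1]
grip_width: 0.118
clock: 39.15
position: [0.3936, 0.3334, 0.0753]
ee_rot: [-0.626, -0.325, 0.327, 0.629]
ft_force: [1.5, 0.5, -5.7]
grip_width: 0.121
clock: 40.15
position: [0.3937, 0.3337, 0.0755]
ee_rot: [-0.474, -0.522, 0.523, 0.479]
ft_force: [0.6, 1.7, -4.9]
grip_width: 0.117
t 40.15 pos [0.3937 0.3337 0.0755] yaw 95.2 g 0.117 F [ 0.6  1.7 -4.9] j [-0.8, 0.24, 0.01, 1.92, -0.01, 0.98, 0.88]
  offset [-0.238, -1.125, -0.24] turn [-0.007, 0.917, 0.003]
[ 0.50211758 -0.09147899 -1.39302735]
```

Release, back away to the side, and look at the screws.

```bash
python3 -m pendant '{"offset":[[0,0,0],[0,0,0],[0,0,0],[0,-0.15,0],[0,-0.4,0],[-0.3,-0.7,0],[-0.6,-0.8,0.1],[-0.9,-0.8,0.1],[-1,-0.8,0.1],[-1,-0.8,0.1]],"turn":[[0,0,0],[0,0,0],[0,0,0],[0,0,0],[0,0.2,0],[0,0.4,0],[0,0.6,0],[0,0.8,0],[0,0.9,0],[0,0.9,0]]}' 45
python3 - <<'E'
from m import *
plan(.447,.29,.15,1)
im,d=snap('top','top5',(180,140,270,290),4)
W,H,S,V,ok=top(dict(im=im,d=d))
b=box(W,.3,.56,.2,.36,.085,.12)&ok
n,l,st,c=cv2.connectedComponentsWithStats(b.astype('uint8'))
for i in range(1,n):
    if st[i,4]>8: p=W[l==i]; print('screw?',((p.max(0)+p.min(0))/2).round(4),rect(p))
print(pot(dict(im=im,d=d)))
E
```

```text
clock: 41.4
position: [0.3933, 0.1296, 0.2354]
ee_rot: [-0.627, -0.323, 0.324, 0.631]
ft_force: [0.5, 0.4, -0.3]
grip_width: 0.447
t 41.4 pos [0.3933 0.1296 0.2354] yaw 54.4 g 0.447 F [ 0.5  0.4 -0.3] j [-0.64, -0.15, 0.2, 1.97, 0.03, 1.32, 0.5]
  offset [0.808, 0.43, 0.246] turn [-0.007, 1.187, -0.002]
screw? [0.498  0.335  0.0969] (60, 'z', np.float64(0.0999), array([497.9, 334.8]), array([41.6, 10.2]), 1.42)
screw? [0.5002 0.2453 0.0966] (58, 'z', np.float64(0.0998), array([500.2, 245.7]), array([42.2, 10.8]), 2.15)
screw? [0.4466 0.289  0.1024] (117, 'z', np.float64(0.1078), array([446.6, 289. ]), array([69.5, 12.1]), 89.74)
screw? [0.3963 0.2425 0.1001] (55, 'z', np.float64(0.1005), array([396.3, 242.5]), array([ 9.7, 41.4]), 89.8)
screw? [0.3952 0.3337 0.0967] (60, 'z', np.float64(0.0982), array([395.2, 333.7]), array([38.5, 12.6]), 0.01)
(np.int32(443), array([ 0.52762199, -0.30667521]), array([0.07351424, 0.0742162 ]))
```

View pics/top5.png

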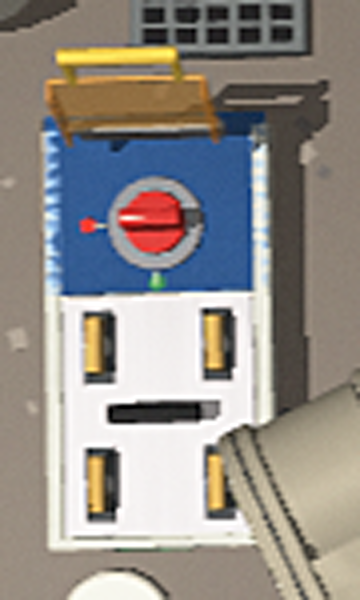

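All four brass bars now lie along their slots, at (97,343), (217,340), (100,484) and (217,482) in the crop. The knob is still off and the guard still open. Now the cover handle at (163,411).

```bash
python3 -m pendant '{"offset":[[0.25,0,0.05],[0.5,0,0.12],[0.75,0,0.2],[0.808,0,0.24],[0.808,0.2,0.24],[0.808,0.4,0.24],[0.808,0.4,0.24]],"turn":[[0,0.2,0],[0,0.4,0],[0,0.6,0],[0,0.8,0],[0,0.95,0],[0,0.95,0],[0,0.95,0]]}'
python3 -c "
from m import *
plan(.4466,.2895,.077,0.7)"
```

```text
clock: 42.32
position: [0.4449, 0.2915, 0.1528]
ee_rot: [-0.703, -0.071, 0.077, 0.704]
ft_force: [-0.6, 0.6, 0.0]
grip_width: 0.449
t 42.33 pos [0.4449 0.2915 0.1528] yaw 12.0 g 0.449 F [-0.6  0.6  0. ] j [-0.75, 0.19, 0.1, 1.81, -0.03, 1.15, -0.43]
  offset [0.01, 0.379, -0.013] turn [-0.002, 0.252, -0.011]
```

```bash
python3 -m pendant '{"offset":[[0.01,0,-0.013],[0.01,0.1,-0.013],[0.01,0.25,-0.013],[0.01,0.375,-0.013],[0.01,0.375,-0.013]],"turn":[[0,0.15,-0.01],[0,0.25,-0.01],[0,0.25,-0.01],[0,0.25,-0.01],[0,0.25,-0.01]]}'
python3 -m pendant '{"offset":[[0,0,0],[0,0,0],[0,0,0],[0,0,0],[0,0,0]],"turn":[[0,0,0],[0,0,0],[0,0,0],[0,0,0],[0,0,0]]}' 0 100
python3 -m pendant '{"offset":[[0,-0.03,0],[0,-0.06,0],[0,-0.1,0],[0,-0.15,0],[0,-0.2,0],[0,-0.26,0],[0,-0.32,0],[0,-0.36,0],[0,-0.36,0]],"turn":[[0,0,0],[0,0,0],[0,0,0],[0,0,0],[0,0,0],[0,0,0],[0,0,0],[0,0,0],[0,0,0]]}'
python3 -c "
from m import *
plan(.5175,.0071,.16,-2.5)
snap('side','side6',(150,120,310,240),4.8)"
```

```text
clock: 42.95
position: [0.4462, 0.29, 0.0779]
ee_rot: [-0.707, -0.004, 0.006, 0.707]
ft_force: [-1.2, -0.2, -0.1]
grip_width: 0.45
clock: 43.58
position: [0.447, 0.2912, 0.0801]
ee_rot: [-0.706, -0.005, 0.006, 0.708]
ft_force: [-2.3, -0.4, 5.6]
grip_width: 0.144
clock: 44.7
position: [0.4474, 0.2912, 0.1528]
ee_rot: [-0.706, -0.006, 0.005, 0.708]
ft_force: [0.2, 0.1, -4.0]
grip_width: 0.145
t 44.7 pos [0.4474 0.2912 0.1528] yaw 0.9 g 0.145 F [ 0.2  0.1 -4. ] j [-0.77, 0.19, 0.12, 1.81, -0.03, 1.14, -0.62]
  offset [0.328, -0.042, -1.426] turn [-0.005, 0.076, 0.001]
```

View pics/side6.png

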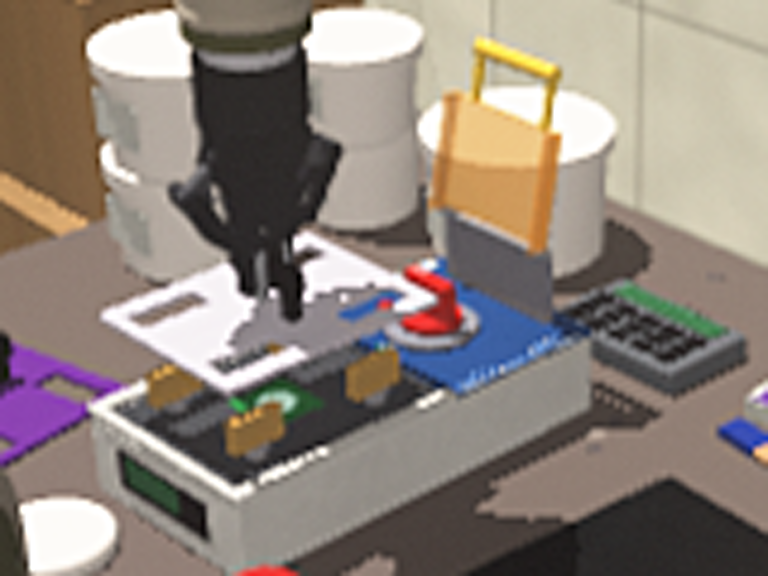

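The cover hangs level in the gripper at (260,315), clear of the screws. Carrying it across.

```bash
python3 -m pendant '{"offset":[[0,0,-0.05],[0,0,-0.15],[0,0,-0.28],[0,0,-0.42],[0.05,0,-0.56],[0.1,0,-0.7],[0.15,0,-0.82],[0.18,0,-0.9],[0.2,0,-0.95],[0.2,0,-0.95]],"turn":[[0,0,0],[0,0,0],[0,0,0],[0,0,0],[0,0.02,0],[0,0.04,0],[0,0.06,0],[0,0.07,0],[0,0.075,0],[0,0.075,0]]}'
python3 -c "
from m import *
plan(.5175,.0071,.08,-2.5)"
```

```text
clock: 46.0
position: [0.4901, 0.1012, 0.1514]
ee_rot: [-0.706, 0.016, -0.015, 0.708]
ft_force: [-0.2, -0.0, -4.5]
grip_width: 0.146
t 46.0 pos [0.4901 0.1012 0.1514] yaw -2.5 g 0.146 F [-0.2 -0.  -4.5] j [-0.55, 0.12, 0.28, 1.9, -0.04, 1.13, -0.3]
  offset [0.158, 0.355, -0.465] turn [-0.004, -0.0, -0.001]
```

```bash
python3 -m pendant '{"offset":[[0.02,0,-0.08],[0.06,0,-0.2],[0.11,0,-0.33],[0.15,0,-0.43],[0.158,0,-0.465],[0.158,0.1,-0.465],[0.158,0.22,-0.465],[0.158,0.34,-0.465],[0.158,0.45,-0.465],[0.158,0.45,-0.465]],"turn":[[0,0,0],[0,0,0],[0,0,0],[0,0,0],[0,0,0],[0,0,0],[0,0,0],[0,0,0],[0,0,0],[0,0,0]]}'
python3 -c "
from m import *
plan(.5175,.0071,.0175,-2.5)
snap('side','side7',(180,150,400,315),3.6)"
```

```text
clock: 47.25
position: [0.5161, 0.0077, 0.0598]
ee_rot: [-0.706, 0.016, -0.014, 0.708]
ft_force: [0.3, -0.2, -3.3]
grip_width: 0.143
t 47.25 pos [0.5161 0.0077 0.0598] yaw -2.4 g 0.143 F [ 0.3 -0.2 -3.3] j [-0.41, 0.27, 0.35, 1.95, -0.12, 0.94, -0.05]
  offset [0.008, 0.211, -0.003] turn [-0.003, 0.001, -0.005]
```

View pics/side7.png

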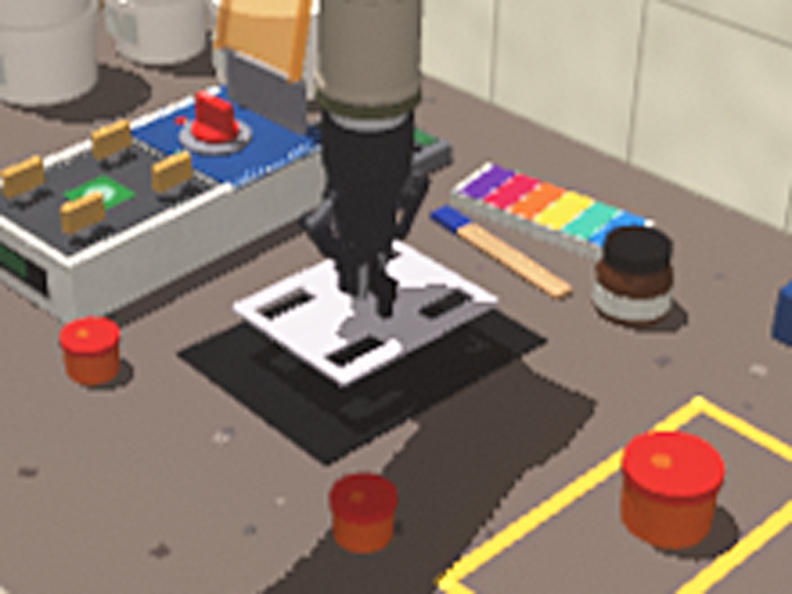

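The cover hangs level over the mat at (365,310), and the pot stands inside the bay at (670,490). Lowering it.

```bash
python3 -m pendant '{"offset":[[0.008,0.06,0],[0.008,0.12,0],[0.008,0.16,0],[0.008,0.19,0],[0.008,0.205,0],[0.008,0.212,0],[0.008,0.215,0],[0.008,0.215,0]],"turn":[[0,0,0],[0,0,0],[0,0,0],[0,0,0],[0,0,0],[0,0,0],[0,0,0],[0,0,0]]}'
python3 -c "
from m import *
plan(.5175,.0071,.0175,-2.5)"
```

```text
clock: 48.3
position: [0.5187, 0.0077, 0.0181]
ee_rot: [-0.706, 0.016, -0.015, 0.708]
ft_force: [0.3, -0.3, -3.0]
grip_width: 0.142
t 48.3 pos [0.5187 0.0077 0.0181] yaw -2.5 g 0.142 F [ 0.3 -0.3 -3. ] j [-0.39, 0.34, 0.33, 1.97, -0.15, 0.86, -0.02]
  offset [-0.006, 0.003, -0.003] turn [-0.004, 0.001, -0.002]
```

```bash
python3 -m pendant '{"offset":[[0,0.008,0],[0,0.014,0],[0,0.014,0]],"turn":[[0,0,0],[0,0,0],[0,0,0]]}'
python3 -m pendant '{"offset":[[0,0,0],[0,0,0],[0,0,0],[0,0,0],[0,-0.2,0],[0,-0.5,0],[0,-0.8,0],[0,-0.95,0],[0,-0.95,0]],"turn":[[0,0,0],[0,0,0],[0,0,0],[0,0,0],[0,0,0],[0,0,0],[0,0,0],[0,0,0],[0,0,0]]}' 45
python3 -m pendant '{"offset":[[-0.3,-0.1,0],[-0.6,-0.1,0],[-0.7,-0.1,0],[-0.7,-0.1,0]],"turn":[[0,0,0],[0,0,0],[0,0,0],[0,0,0]]}'
```

```text
clock: 48.68
position: [0.519, 0.0078, 0.017]
ee_rot: [-0.705, 0.016, -0.015, 0.708]
ft_force: [-11.0, 0.9, 20.2]
grip_width: 0.145
clock: 49.8
position: [0.5205, 0.0071, 0.2095]
ee_rot: [-0.705, 0.014, -0.016, 0.709]
ft_force: [0.2, 0.7, -1.2]
grip_width: 0.448
clock: 50.3
position: [0.3795, 0.0131, 0.2284]
ee_rot: [-0.705, 0.014, -0.016, 0.709]
ft_force: [1.2, 0.2, -0.2]
grip_width: 0.452
```

Run:
```python
from m import *
im,d=snap('top','top8',scale=1.42); z=dict(im=im,d=d); W,H,S,V,ok=top(z)
print(pot(z)); p=W[box(W,.35,.7,-.1,.13,.0055,.02)&ok]; print('cover',rect(p),p[:,2].min(),p[:,2].max())
im,d=snap('side','side8'); Ws=world('side',d); q=Ws[box(Ws,.44,.6,-.055,.07,.0,.02)&(d>0)]
print('bar',rect(W[box(W,.5,.8,.2,.4,.2,.29)&ok&(H>18)&(H<35)&(S>120)]))
print('knob',rect(W[box(W,.54,.65,.24,.345,.1,.12)&ok&((H<8)|(H>172))&(S>120)]))
a=np.abs(np.load('pics/top0.npz')['d']-z['d'])
```

```text
(np.int32(451), array([ 0.52741627, -0.30639683]), array([0.07351141, 0.07439765]))
cover (2015, 'z', np.float64(0.0081), array([525. ,  14.3]), array([227.1, 347.3]), 89.79) 0.005500223004321907 0.01948311818741457
bar (155, 'z', np.float64(0.2597), array([680.9, 296.7]), array([15.9, 94.3]), 0.64)
knob (65, 'z', np.float64(0.113), array([591.9, 291.2]), array([13.7, 42.8]), 0.21)
```

View pics/top8.png

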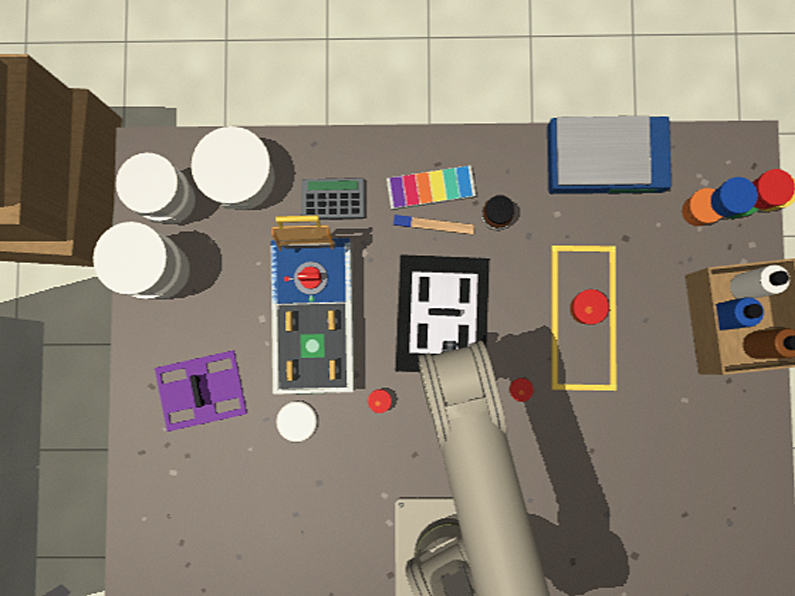

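The top view shows the cover flat on the mat at (443,312) and the pot inside the tape at (590,307). The guard is open, the isolator off, the screws along their slots and the bystanders unmoved. I'll clear the arm away for one numeric check of the cover's hidden edge.

```bash
python3 -m pendant '{"offset":[[0,-0.2,0.2],[0,-0.2,0.5],[0,-0.2,0.8],[0,-0.2,1],[0,-0.2,1],[0,-0.2,1]],"turn":[[0,0,0],[0,0,0],[0,0,0],[0,0,0],[0,0,0],[0,0,0]]}'
python3 - <<'E'
from m import *
im,d=manip.camera('top'); z=dict(im=im,d=d); W,H,S,V,ok=top(z); print(pot(z))
b=box(W,.35,.68,-.12,.14,-.01,.015)&ok&(S<60)&(V>110)
n,l,st,c=cv2.connectedComponentsWithStats(b.astype('uint8')); i=1+st[1:,4].argmax(); p=W[l==i]; print('cover',rect(p),np.percentile(p[:,2],[2,98]))
b=box(W,.35,.7,-.12,.13,-.01,.02)&(V<60)&ok; print('mat',rect(W[b])); print(manip.get_obs()['clock'])
z0=np.load('pics/top0.npz'); D=(np.abs(z0['d']-d)>.006)&(z0['d']>0)&ok; n,l,st,c=cv2.connectedComponentsWithStats(D.astype('uint8'))
for i in range(1,n):
    if st[i,4]>40: print('changed px',c[i].round(),st[i,4])
E
```

```text
clock: 51.15
position: [0.39, 0.212, 0.269]
ee_rot: [-0.705, 0.015, -0.016, 0.708]
ft_force: [-0.3, -0.9, -0.7]
grip_width: 0.445
(np.int32(444), array([ 0.52764499, -0.30585659]), array([0.07372741, 0.07366989]))
cover (2591, 'z', np.float64(0.0007), array([515.5,   9.1]), array([258.2, 329. ]), 90.0) [-0.00736724  0.008461  ]
mat (2880, 'z', np.float64(0.0023), array([498.8,  14.6]), array([214.4, 298.3]), 87.31)
51.2
changed px [206. 195.] 66625
changed px [ 8. 56.] 56
changed px [340.  97.] 88
changed px [205.  97.] 48
changed px [241. 107.] 68
changed px [208. 111.] 60
changed px [336. 115.] 43
changed px [397. 121.] 55
changed px [232. 122.] 51
changed px [268. 140.] 47
changed px [410. 145.] 43
changed px [291. 149.] 67
changed px [465. 158.] 87
changed px [554. 163.] 226
changed px [  6. 156.] 89
changed px [101. 154.] 52
changed px [405. 161.] 43
changed px [338. 169.] 47
changed px [161. 170.] 57
changed px [536. 170.] 51
changed px [404. 175.] 67
changed px [416. 182.] 41
changed px [306. 204.] 1120
changed px [332. 186.] 45
changed px [415. 216.] 676
changed px [105. 231.] 60
changed px [126. 228.] 63
changed px [329. 241.] 104
changed px [309. 244.] 105
changed px [397. 243.] 44
changed px [464. 257.] 66
changed px [426. 260.] 121
changed px [516. 251.] 45
changed px [389. 256.] 44
changed px [283. 261.] 45
changed px [557. 272.] 63
changed px [299. 277.] 63
changed px [519. 280.] 64
changed px [183. 290.] 54
changed px [162. 300.] 43
changed px [311. 301.] 68
changed px [335. 315.] 83
changed px [159. 316.] 51
changed px [140. 321.] 55
changed px [496. 322.] 51
changed px [356. 332.] 43
changed px [408. 332.] 41
changed px [331. 333.] 44
changed px [156. 340.] 45
changed px [174. 341.] 44
changed px [446. 345.] 47
changed px [214. 351.] 87
changed px [373. 414.] 48
```

Run:
```python
from m import *
im,d=snap('top','top9',(260,165,420,285),4.8); W,H,S,V,ok=top(dict(im=im,d=d))
b=box(W,.38,.66,-.1,.11,-.01,.02)&ok&(S<60)&(V>175)
n,l,st,c=cv2.connectedComponentsWithStats(b.astype('uint8')); i=1+st[1:,4].argmax(); print('cover',rect(W[l==i]))
```

```text
cover (1296, 'z', np.float64(0.0075), array([539.2,   4.2]), array([145.3, 141.5]), 88.32)
```

View pics/top9.png

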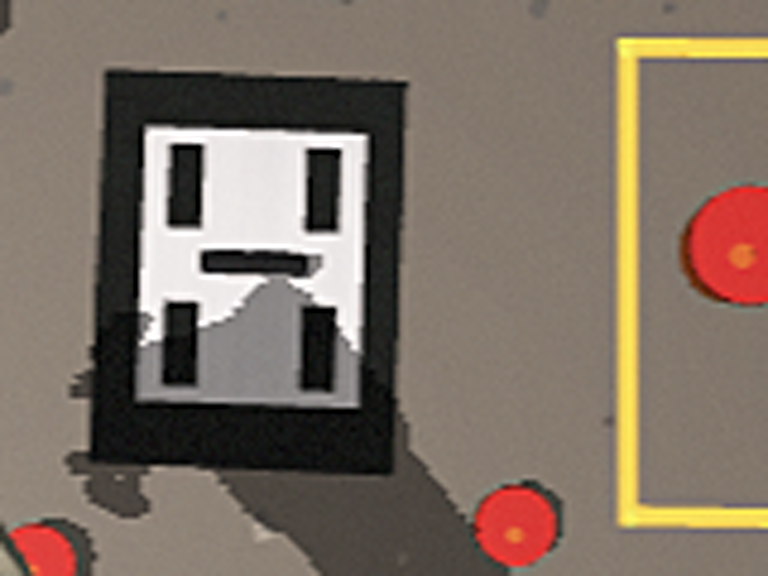

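The cover lies from (135,125) to (368,408) in the crop, centred on the mat with black border on all sides. The shorter extent measured just now came from the arm's shadow over its lower part. Handing in.

```bash
python3 -c "
from workcell import manip
print(manip.hand_in())"
```

```text
the job is handed in; nothing more can be done
None
```

The colour meter is opened up as asked, and I handed the job in at about 51 s on the robot's clock. `hand_in()` reports no verdict.

**What I did, in order**
1. Only one pot, the large red-lidded `pot_a`, stood on the mat. I slid it, gripped lightly and kept down on the bench, into the bay.
2. I flipped the guard open and turned the isolator clockwise to its stop.
3. I then turned all four thumbscrews anticlockwise to their stops, lifted the cover off and lowered it flat onto the mat.

**What the last checks showed**
- **Pot:** it stands at (0.528, -0.306), inside the tape, about 20 mm from the bay's centre.
- **Guard and isolator:** the guard is open at roughly 1.76 rad. The isolator bar lies across the meter, at off. I felt the stops as rising torque on the isolator and on every screw.
- **Screws:** all four bars lie along their slots.
- **Cover:** its top is about 7.5 mm above the bench, so it lies flat, with black mat showing on all four sides.
- **Bystanders:** they look unmoved in the full top view taken after the cover was laid down.

**Checks that failed or disagreed**
- The colour-mask measurements of the cover's outline were unusable, because the arm's shadow and the bench colour got into the mask. I judged its placing from the final picture instead.
- The before/after depth comparison was swamped by the arm and edge noise, so the bystanders were checked by eye only.
- I noticed no grip slip and saw no pot knocked aside.

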